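# Slide an LED board off the slab's edge and load the light-up test stand

## Task

Slide the thin white LED board flat along its channel on the black stone slab until its end sticks out past the slab's left or right edge far enough to be taken by its sides, then pick it up by that end and lay it flat, centred and square along the two rails of the test stand, and let go. Then press the stand's start button all the way down. Do not drop or tip up the board, and leave the jar and the tape roll where they are.

Things in the scene. Friction and masses are not known exactly. Their poses are not given: they have to be found in the camera images.
- board: thin stiff white LED board (LEDs drawn on flat), 60 mm wide (x), 160 mm long (y), 3 mm thick, about 80 g, loose on the slab in the channel between two guide strips; origin at the centre of its underside, z up; both ends alike. No room for fingers beside it there; fingertips pressed on its top with 5 to 15 N drag it along, for slab and board are smooth
- board_left_end (a point): middle of the board's +y end (80 mm from its centre), at half thickness
- board_right_end (a point): middle of the board's -y end (80 mm from its centre), at half thickness
- slab: fixed black stone slab, 240 mm deep (x), 200 mm wide (y), top 60 mm above the table; origin on the table under its centre, x away from the robot, y left. Two steel strips 5 mm high, 10 mm wide, run along y from edge to edge, a 68 mm channel between them centred on x = -40 mm, open at both ends. Slab left or right, stand on the other side; between them nothing over 24 mm tall
- stand: fixed test stand, origin on the table under the middle of its two rails, x away from the robot, y left. Rails along y, 160 mm long, outer faces 40 mm apart, so a board overhangs 10 mm on each side; tops 45 mm above the table. Base plate 12 mm thick, x -130 to 50 mm, y +-100 mm; a grey switch box, top 34 mm, covers x -125 to -75 mm
- nest (a point): midpoint of the rail tops, axes as the stand's: the board's origin belongs here, its length along the rails, either way round
- start_button (a joint): black round push button, 30 mm across, in a steel housing on the stand's switch box; 0 up, 0.006 m fully down, springs back, about 5 N to push fully
- start_button_top (a point): middle of the button's top face; press straight down here
- paste_jar: the small closed jar standing on the back part of the slab, 48 mm across, 45 mm tall; origin under its centre. Leave alone
- tape_roll: roll of amber tape lying flat on the table between slab and stand, 90 mm across, 24 mm tall; origin under its centre. Leave alone
Not all that is in view belongs to the job. Of the things like the board, leave any that is green, purple or red; of the rest the larger one is meant.

How it is judged (in metres and radians):
On the way, in this order (a step that is already met when the one before it is completed fails the run):
1. the board lies flat on the slab with an end at least 25 mm past the slab's left or right edge (angle between board's own z axis and vertical below 0.1 rad and z of board in the frame of slab between 0.056 and 0.0635 m and (y of board_left_end in the frame of slab above 0.125 m or y of board_right_end in the frame of slab below -0.125 m)), for 0.2 s.
2. the board is held clear of the slab, its centre at least 20 mm above the slab's top (z of board in the frame of slab above 0.08 m and contact force between the fingers and board above 0.5 N), for 0.1 s.
3. the board lies on the rails, centred and square, and is let go (x of board in the frame of nest between -0.012 and 0.012 m and y of board in the frame of nest between -0.015 and 0.015 m and z of board in the frame of nest between -0.004 and 0.004 m and angle between the y axis of board and the y axis of stand, either way round below 0.14 rad and angle between board's own z axis and vertical below 0.06 rad and contact force between the fingers and board below 0.1 N), for 0.2 s.
4. with the board in place the start button is pressed down at least 4.5 mm of its 6 mm (x of board in the frame of nest between -0.012 and 0.012 m and y of board in the frame of nest between -0.015 and 0.015 m and z of board in the frame of nest between -0.004 and 0.004 m and angle between the y axis of board and the y axis of stand, either way round below 0.14 rad and angle between board's own z axis and vertical below 0.06 rad and value of joint start_button above 0.0045 m), for 0.05 s.
At the end, for the whole second after the job is handed in: the board rests flat and still on the stand's rails, its centre within 12 mm across and 15 mm along the rails of their middle, its length within 8 degrees of the rails, and the button, pressed once the board was in place, is up again (x of board in the frame of nest between -0.012 and 0.012 m and y of board in the frame of nest between -0.015 and 0.015 m and z of board in the frame of nest between -0.004 and 0.004 m and angle between the y axis of board and the y axis of stand, either way round below 0.14 rad and angle between board's own z axis and vertical below 0.06 rad and linear speed of board below 0.01 m/s and value of joint start_button below 0.0015 m); the robot touches nothing.
It fails at once if the board falls off onto the table (height (world z) of board below 0.03 m).
It fails at once if the board is tipped up by more than 40 degrees (angle between board's own z axis and vertical above 0.7 rad).
It fails at once if the jar or the tape roll is moved by more than 30 mm (distance of any of paste_jar, tape_roll from where it was at the start of the episode above 0.03 m).
It also fails if it takes over 59 s, if anything falls off the work surface, if the arm or the gripper's body presses on something with over 40 N, if the wrist force passes 120 N, or if a joint passes its speed limit or range.

## Robot

A 6-joint arm with a two-finger parallel gripper is mounted at the origin on the work surface. World frame = base frame: x ahead of the robot, y to its left, z up, the work surface at z = 0. Lengths are in m, angles in degrees, forces in N, time in s.
With the tool pointing down it reaches from about 0.35 to 0.925 m from the base axis. Payload 6.4 kg.
Tool frame: the origin (TCP) lies at the very end of the fingers, on their centre line; the grasp point (between the pads) lies tcp_to_grasp behind it (tcp_to_grasp is the distance from the TCP to the grasp point, in m); z points along the fingers, y is the line along which they close (so a half turn about z gives the same grasp; the last joint's range is limited). The gripper opens to 94 mm and grips with 3 to 60 N. Pads are 16 mm wide; open, the fingers measure 119 mm over their backs; the gripper's body (75 mm by 177 mm) begins 78 mm behind the grasp point.
Start: joints at [62.447, 14.043, 89.255, -0, 76.702, -9.975], TCP at [0.196, 0.62, 0.205] pointing down, gripper open.
Joint ranges: [-179.41, 179.41], [-58.25, 129.5], [7.25, 145.43], [-54.29, 234.29], [11.92, 165.04], [-157.13, 157.13]. Speed limits (degrees/s): [147.25, 147.25, 180, 180, 180, 180].

## Interface

Orientations are given as [roll, pitch, yaw] about the fixed x, y, z axes, in that order (R = Rz(yaw) Ry(pitch) Rx(roll)).
In Python, from cell import sense, camera, get_calibration, job_done, silhouettes, tcp_to_grasp gives the robot as it stands.
- The arm moves only by the tool servo_tool, never from a script. Its argument "motion" is a list of rows, each an object with "claw": the finger opening in cm, from 0 to 9.4; "linear": the shift along the tool's x, y, z in cm, a list of three; "twist": the turn, a rotation vector about the tool's x, y, z in rad, a list of three. A call has 1 to 20 rows; each row shifts and turns the commanded pose from where the row before left it, along the tool's axes as they then stand; what a row does not reach is not made up. A row lasts 1/10 s, in which the tool goes at most 50 mm and 8.59 degrees, less where a joint would pass 70% of its speed; a pose out of reach is approached as far as the arm can. A call with a gripper value outside its range is refused whole. The fingers move at their own pace and stop on an object; "grip_force" is the grip in N (left out, the last holds). Time passes only in rows, so rows that do not move let the fingers close. It gives the time, the measured TCP pose, the force, the opening and the grip force at its end, in the units of the state.
- sense(): the state, without advancing time (a new reading comes with each control period).
- camera(name): name is "side" or "top" or "wrist"; returns the picture (480x640x3 uint8, blue, green, red); there is no depth.
- get_calibration(name): a dict with "fx", "fy", "cx", "cy" (pixels), "position" and "rotation" of the camera in the world; the wrist camera has in their place "T_tool_cam" (4x4, takes a point from camera to tool coordinates, whose origin is the TCP and whose axes are the flange's). Camera axes: x right, y down, z forward; pixel columns grow to the right and rows downward; lengths in m; the calibration is good to about 2 mm. The wrist camera is an equidistant fisheye: a pixel r from the principal point sees the ray r / f radians off the axis. A picture is of the moment at which its call begins: read the wrist's pose just before it. get_calibration takes no time and is no camera call.
- job_done(): hands the job in; it is judged then, once.
Trained networks look in the newest picture that a camera, given by its name, has taken for a name from the list of things; names that differ only in an ending like _2 or _b are one class to them, and where a whole thing is asked for, a point or a joint stands for the part that bears it (a point fixed in the world has none). Each returns a list of dicts, best first, with "p" (0 to 1); they miss things now and then, are a little off and sometimes report something else, mostly with a low value. They report only what shows in the picture. A call takes as long as a camera call. They do not tell look-alikes from the thing itself.
- silhouettes(camera, label): "mask" (480x640 bool, what is visible of it) and "pixel" ([column, row] in pixels, amid what is visible of it).
The state is a dict: "time_s": time; "joint_positions": joint angles; "joint_velocities": joint speeds; "effort": joint torques, N m; "ee_pos": TCP position; "eef_rot": TCP orientation; "contact_force": force on the tool from outside, world axes, zero at the start; "wrist_torque": the same for the moment, N m; "opening": finger opening in m; "gripper_force": force on a finger pad.
Only numpy, scipy, OpenCV 4.12 (cv2) and the standard library are available. Lean on these libraries where they do the work, as an engineer would, in place of code of your own. Each camera call takes 0.05 s, during which the arm holds its last target. There are 200 camera calls.

## Working session

There is one attempt and no reset: what is moved stays moved. The work goes in short steps, Python scripts to look and compute and a tool call to move; the robot and the scene stay as the last step left them, time stands still between calls to the robot, and variables do not carry over. Pictures are saved under pics/ and viewed, at most 11 in all, crops included, and the job is handed in when it is done.

Besides the shell and the picture viewer there is one more tool, called as name(argument=value, ...), one argument or row to a line, values as JSON. servo_tool: Moves the arm, as the interface text tells. Its arguments: {"type":"object","properties":{"motion":{"type":"array"},"grip_force":{"type":"number"}},"required":["motion"]}

```bash
mkdir -p pics
cat > h.py <<'E'
import numpy as np, cv2
from cell import *
from scipy.spatial.transform import Rotation as R
def ray(cam,px,st=None):
    c=get_calibration(cam)
    x=(px[0]-c["cx"])/c["fx"]; y=(px[1]-c["cy"])/c["fy"]
    if cam=="wrist":
        r=np.hypot(x,y); d=np.array([np.sin(r)*x/max(r,1e-9),np.sin(r)*y/max(r,1e-9),np.cos(r)])
        T=np.array(c["T_tool_cam"]); Rt=R.from_euler('xyz',st["eef_rot"],degrees=True).as_matrix()
        return Rt@T[:3,3]+np.array(st["ee_pos"]), Rt@T[:3,:3]@d
    Rm=np.array(c["rotation"]); Rm=Rm if Rm.shape==(3,3) else R.from_euler('xyz',Rm,degrees=True).as_matrix()
    return np.array(c["position"]), Rm@np.array([x,y,1.])
def at(cam,px,z,st=None):
    p,d=ray(cam,px,st); return p+d*(z-p[2])/d[2]
E
python3 - <<'E'
from h import *
print(sense(), tcp_to_grasp)
for c in("top","side"):
    cv2.imwrite(f"pics/{c}0.png",camera(c)); print(c,get_calibration(c))
    for l in("board","slab","stand","start_button","paste_jar","tape_roll"):
        for d in silhouettes(c,l):
            m=d["mask"]; r=cv2.minAreaRect(np.argwhere(m)[:,::-1].astype(np.float32))
            print(c,l,round(d["p"],2),np.round(d["pixel"]),m.sum(),np.round(r[0]),np.round(r[1]),round(r[2]))
E
```

```text
{'time_s': 0.0, 'joint_positions': array([ 6.24479693e+01,  1.40844729e+01,  8.93238037e+01, -3.27638636e-04,
        7.67030271e+01, -9.97350988e+00]), 'joint_velocities': array([-0.06796822, -0.04105921, -0.18025406,  0.00653644,  0.09986824,
        0.10422856]), 'effort': array([-1.78721452e-04, -4.15822899e+01, -3.14603376e+01,  6.85528060e-02,
        3.30261618e-02, -1.50403444e-04]), 'ee_pos': array([0.19600225, 0.61911117, 0.20435182]), 'eef_rot': array([-1.79890323e+02, -1.89630952e-02,  1.62421537e+02]), 'contact_force': array([-0.2351081 ,  0.51866421,  0.154487  ]), 'wrist_torque': array([ 0.01435832,  0.01075834, -0.00336474]), 'gripper_force': 0.0, 'opening': 0.0935448243970052} 0.0188
top {'fx': 552.9213262145777, 'fy': 552.9213262145777, 'cx': 318.7923107933902, 'cy': 239.2182094997532, 'position': array([0.19265941, 0.03357671, 1.48664617]), 'rotation': array([-168.76726845,    0.88017926,  -90.79419229])}
top board 0.95 [222. 354.] 800 [223. 354.] [46. 18.] 48
top board 0.81 [340. 178.] 579 [341. 181.] [15. 40.] 38
top board 0.69 [259. 206.] 1288 [259. 207.] [23. 6
[... 595 characters left out ...]
d 0.93 [301. 200.] 924 [303. 201.] [67. 17.] 20
side board 0.86 [404. 243.] 577 [402. 245.] [12. 54.] 86
side board 0.82 [187. 210.] 830 [187. 210.] [23. 47.] 39
side board 0.59 [507. 255.] 1287 [507. 255.] [82. 17.] 9
side board 0.38 [147. 260.] 30 [148. 260.] [4. 7.] 45
side board 0.24 [337. 287.] 1113 [337. 278.] [36. 46.] 90
side slab 0.68 [307. 208.] 5325 [308. 204.] [ 73. 126.] 62
side stand 0.91 [482. 320.] 9087 [479. 317.] [138.  83.] 35
side start_button 0.67 [460. 309.] 216 [460. 313.] [14. 17.] 90
side paste_jar 0.88 [338. 176.] 411 [334. 174.] [23. 19.] 90
side paste_jar 0.52 [307. 210.] 5205 [305. 205.] [121.  75.] 18
side tape_roll 0.84 [338. 283.] 1134 [337. 278.] [36. 46.] 90
```

View pics/top0.png

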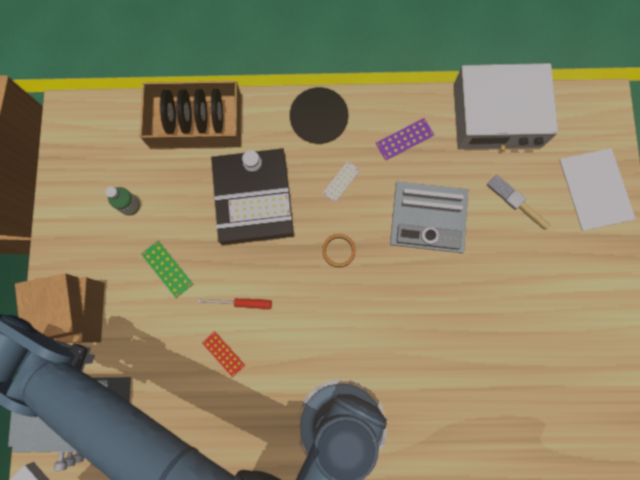

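View pics/side0.png

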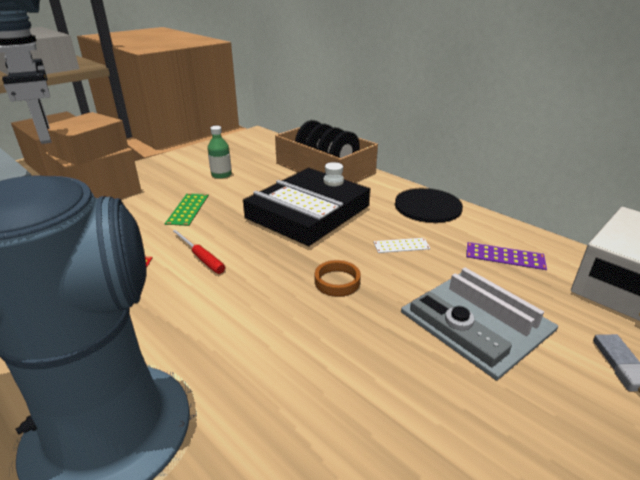

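The top picture shows the slab at left, around (252,196), with a white board on it at (259,207). The stand is at (429,217) with its rails at the top, and the tape roll is at (339,250). The jar is at (250,160).

Candidates for the board:
- White on the slab, (259,207)
- Small white on the table, (341,181)
- Green, (167,269)
- Purple, (405,139)
- Red, (223,354)

I choose the larger white one on the slab at (259,207) and check it in a crop.

Run:
```python
from h import *
im=cv2.imread("pics/top0.png")
a=cv2.resize(im[140:260,200:300],None,fx=4,fy=4,interpolation=cv2.INTER_CUBIC)
b=cv2.resize(im[170:270,380:480],None,fx=4,fy=4,interpolation=cv2.INTER_CUBIC)
b=cv2.copyMakeBorder(b,0,80,0,0,cv2.BORDER_CONSTANT)
cv2.imwrite("pics/crop.png",np.hstack([a,b]))
camera("top")
for d in silhouettes("top","board"):
    m=d["mask"]; r=cv2.minAreaRect(np.argwhere(m)[:,::-1].astype(np.float32))
    P=np.array([at("top",p,0.063)[:2] for p in cv2.boxPoints(r)])
    print(np.round(r[0]),P.mean(0).round(3),[np.linalg.norm(P[i]-P[i-1]).round(3) for i in(1,2)],P.round(3).tolist())
for n,p,z in[("slab",(212,155),.06),("slab",(286,150),.06),("slab",(293,237),.06),("slab",(219,243),.06)]:print(n,at("top",p,z).round(3))
```

```text
[404. 139.] [ 0.75  -0.184] [np.float64(0.152), np.float64(0.058)] [[0.74, -0.105], [0.812, -0.24], [0.76, -0.263], [0.689, -0.13]]
[340. 181.] [ 0.633 -0.009] [np.float64(0.115), np.float64(0.044)] [[0.602, 0.044], [0.693, -0.028], [0.663, -0.062], [0.574, 0.01]]
[167. 269.] [0.403 0.449] [np.float64(0.06), np.float64(0.157)] [[0.445, 0.522], [0.483, 0.475], [0.36, 0.377], [0.324, 0.424]]
[223. 354.] [0.185 0.297] [np.float64(0.05), np.float64(0.122)] [[0.215, 0.356], [0.247, 0.318], [0.154, 0.238], [0.123, 0.277]]
slab [0.715 0.339 0.06 ]
slab [0.725 0.137 0.06 ]
slab [0.483 0.119 0.06 ]
slab [0.471 0.315 0.06 ]
```

View pics/crop.png

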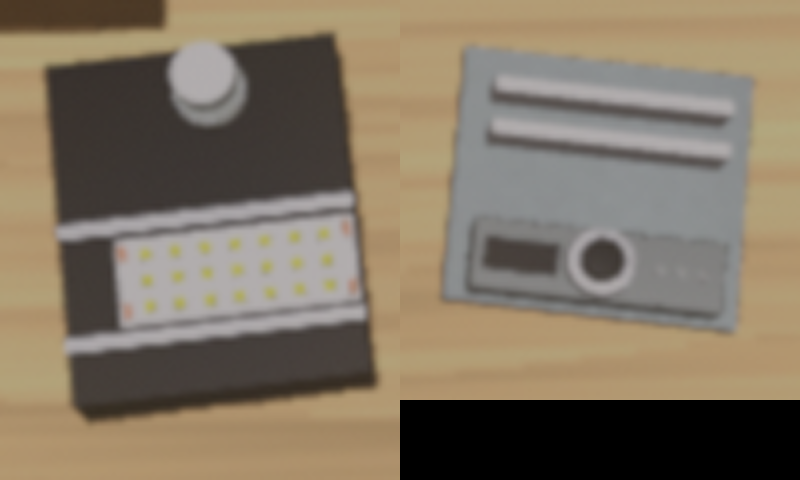

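The crop confirms the larger white board in the channel, with its corners at about (116,244), (352,212), (360,300) and (120,328) in the crop. Its right end is near the slab's right edge. The stand's rails and button, at crop (604,260), are clear too. Next I fit the poses.

```bash
cat > fit.py <<'E'
from h import *
from scipy.optimize import least_squares
def fit(loc,obs,cam,st=None,g=(.6,.2,0)):
    loc=np.array(loc,float); W=np.array([at(cam,o,z,st)[:2] for o,z in zip(obs,loc[:,2])])
    f=lambda p:((loc[:,:2]@np.array([[np.cos(p[2]),np.sin(p[2])],[-np.sin(p[2]),np.cos(p[2])]])+p[:2])-W).ravel()
    r=least_squares(f,g,loss="soft_l1",f_scale=.003); return r.x,np.abs(r.fun).reshape(-1,2).round(4).tolist()
E
python3 - <<'E'
from fit import *
A=lambda x,y:(x/4+200-.375,y/4+140-.375)
B=lambda x,y:((x-400)/4+380-.375,y/4+170-.375)
def show(n,q):print(n,q[0][:2].round(4),np.degrees(q[0][2]).round(2),q[1])
s=fit([(.12,.1,.06),(.12,-.1,.06),(-.001,.1,.065),(-.001,-.1,.065),(-.079,.1,.065),(-.079,-.1,.065)],[A(46,67),A(333,35),A(58,233),A(354,198),A(66,346),A(366,313)],"top");show("slab",s)
b=fit([(.03,.08,.063),(-.03,.08,.063),(.03,-.08,.063),(-.03,-.08,.063)],[A(116,244),A(120,328),A(352,212),A(360,300)],"top");show("board",b)
t=fit([(.015,.08,.045),(.015,-.08,.045),(-.015,.08,.045),(-.015,-.08,.045),(.05,.1,.012),(.05,-.1,.012),(-.13,-.1,.012),(-.13,.1,.012)],[B(495,85),B(735,108),B(490,127),B(730,152),B(465,47),B(752,78),B(735,332),B(443,300)],"top");show("stand",t)
for z in(.04,.05):print("button",at("top",B(604,260),z).round(4))
print("tape",at("top",(339,250.5),.012).round(3))
E
```

```text
slab [0.6028 0.2309] 5.79 [[0.0011, 0.0013], [0.0022, 0.0023], [0.0008, 0.001], [0.0013, 0.0002], [0.0011, 0.0002], [0.0002, 0.0004]]
board [0.5649 0.2097] 6.13 [[0.0014, 0.0017], [0.0007, 0.001], [0.0008, 0.0003], [0.0001, 0.0009]]
stand [ 0.5838 -0.2558] -7.29 [[0.0004, 0.0], [0.0009, 0.0015], [0.0002, 0.0008], [0.0003, 0.0], [0.0004, 0.0007], [0.001, 0.0012], [0.0003, 0.0015], [0.0001, 0.0014]]
button [ 0.4877 -0.2462  0.04  ]
button [ 0.4857 -0.2443  0.05  ]
tape [ 0.454 -0.002  0.012]
```

Board in the slab frame is at y of about -17 mm, so its right end is about 3 mm inside the right edge. I'll slide it about 65 mm to the right, toward the stand. With tool yaw at 95.8°, tool x is slab +y and tool y is slab +x.

servo_tool(
  motion=[
    {"claw": 0, "linear": [0, 0, 0], "twist": [0, 0, 0.145]},
    {"claw": 0, "linear": [0, 0, 0], "twist": [0, 0, 0.145]},
    {"claw": 0, "linear": [0, 0, 0], "twist": [0, 0, 0.145]},
    {"claw": 0, "linear": [0, 0, 0], "twist": [0, 0, 0.145]},
    {"claw": 0, "linear": [0, 0, 0], "twist": [0, 0, 0.145]},
    {"claw": 0, "linear": [0, 0, 0], "twist": [0, 0, 0.145]},
    {"claw": 0, "linear": [0, 0, 0], "twist": [0, 0, 0.145]},
    {"claw": 0, "linear": [0, 0, 0], "twist": [0, 0, 0.145]},
    {"claw": 0, "linear": [-3.8, 2.95, 0.5], "twist": [0, 0, 0]},
    {"claw": 0, "linear": [-3.8, 2.95, 0.5], "twist": [0, 0, 0]},
    {"claw": 0, "linear": [-3.8, 2.95, 0.5], "twist": [0, 0, 0]},
    {"claw": 0, "linear": [-3.8, 2.95, 0.5], "twist": [0, 0, 0]},
    {"claw": 0, "linear": [-3.8, 2.95, 0.5], "twist": [0, 0, 0]},
    {"claw": 0, "linear": [-3.8, 2.95, 0.5], "twist": [0, 0, 0]},
    {"claw": 0, "linear": [-3.8, 2.95, 0.5], "twist": [0, 0, 0]},
    {"claw": 0, "linear": [-3.8, 2.95, 0.5], "twist": [0, 0, 0]},
    {"claw": 0, "linear": [-3.8, 2.95, 0.5], "twist": [0, 0, 0]},
    {"claw": 0, "linear": [-3.8, 2.95, 0.5], "twist": [0, 0, 0]},
  ],
)

```text
time_s: 2.6
ee_pos: [0.5304, 0.2707, 0.1555]
eef_rot: [180.0, -0.0, 96.0]
contact_force: [0.6, 0.4, 0.4]
opening: 0.0003
gripper_force: 0.0
```

Run:
```python
from h import *
s=sense();cv2.imwrite("pics/w1.png",camera("wrist"));print(s["time_s"],s["ee_pos"],s["eef_rot"],s["joint_positions"].round(1),s["opening"])
c=get_calibration("wrist");print(c)
```

```text
2.6 [0.5303867  0.27074907 0.15554533] [ 1.79967937e+02 -1.25822680e-02  9.59511065e+01] [16.1  9.6 99.8  0.  70.5 10.2] 0.000349548230340182
{'fx': 371.64829954431775, 'fy': 371.64829954431775, 'cx': 321.4823200185904, 'cy': 245.22000797489346, 'T_tool_cam': array([[ 1.25134810e-04, -9.69583630e-01, -2.44760229e-01,
         7.12565142e-02],
       [ 9.99999992e-01,  1.15379375e-04,  5.41953073e-05,
         1.19938569e-03],
       [-2.43066006e-05, -2.44760233e-01,  9.69583636e-01,
        -1.78423331e-01],
       [ 0.00000000e+00,  0.00000000e+00,  0.00000000e+00,
         1.00000000e+00]])}
```

View pics/w1.png

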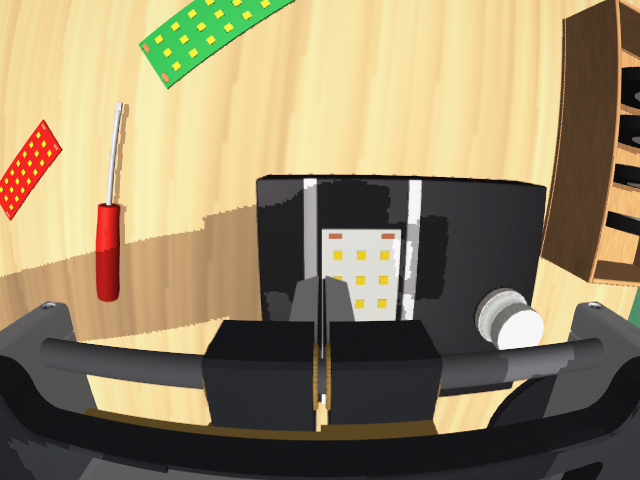

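The wrist picture shows the board between the strips, with its left-end corners at (322,229) and (401,229). The strip ends are at (310,180) and (415,181), and the jar is at (515,325), clear. I'll cross-check the fit.

Run:
```python
from fit import *
st={"ee_pos":[0.5303867,0.27074907,0.15554533],"eef_rot":[179.968,-.0126,95.951]}
s=fit([(-.12,.1,.06),(.12,.1,.06),(-.079,.1,.065),(-.001,.1,.065)],[(257,180),(545,187),(310,180),(415,181)],"wrist",st);print(s[0][:2],np.degrees(s[0][2]),s[1])
for p in[(322,229),(401,229)]:print(at("wrist",p,.063,st))
y=np.radians(5.8);c=np.array([.6028,.2309]);Rm=np.array([[np.cos(y),-np.sin(y)],[np.sin(y),np.cos(y)]])
s=sense();print(s["ee_pos"],s["contact_force"],"slab frame",Rm.T@(s["ee_pos"][:2]-c))
for p in[(322,229),(401,229)]:print(Rm.T@(at("wrist",p,.063,st)[:2]-c))
```

```text
[0.60651072 0.23061379] 6.037830035690324 [[0.002, 0.0003], [0.0028, 0.0002], [0.0006, 0.0001], [0.0002, 0.0]]
[0.53043905 0.28616103 0.063     ]
[0.58981192 0.29254293 0.063     ]
[0.53449368 0.26571471 0.15487798] [ 1.37179778 -4.19091673 -0.09959438] slab frame [-0.06443839  0.04153926]
[-0.06640604  0.06229066]
[-0.00669218  0.06263989]
```

servo_tool(
  motion=[
    {"claw": 0, "linear": [0, 0, 2], "twist": [0, 0, 0]},
    {"claw": 0, "linear": [0, 0, 2], "twist": [0, 0, 0]},
    {"claw": 0, "linear": [0, 0, 1.5], "twist": [0, 0, 0]},
    {"claw": 0, "linear": [0, 0, 0], "twist": [0, 0, 0]},
    {"claw": 0, "linear": [0, 0, 0], "twist": [0, 0, 0]},
  ],
)

```text
time_s: 3.15
ee_pos: [0.5291, 0.2726, 0.1007]
eef_rot: [-180.0, 0.0, 96.0]
contact_force: [0.0, -0.1, -0.2]
opening: 0.0003
gripper_force: 0.0
```

servo_tool(
  motion=[
    {"claw": 0, "linear": [-2.05, 1.55, 0], "twist": [0, 0, 0]},
    {"claw": 0, "linear": [-2.05, 1.55, 0], "twist": [0, 0, 0]},
    {"claw": 0, "linear": [0, 0, 1.5], "twist": [0, 0, 0]},
    {"claw": 0, "linear": [0, 0, 1.5], "twist": [0, 0, 0]},
    {"claw": 0, "linear": [0, 0, 0], "twist": [0, 0, 0]},
    {"claw": 0, "linear": [0, 0, 0.4], "twist": [0, 0, 0]},
    {"claw": 0, "linear": [0, 0, 0.2], "twist": [0, 0, 0]},
    {"claw": 0, "linear": [0, 0, 0], "twist": [0, 0, 0]},
    {"claw": 0, "linear": [0, 0, 0], "twist": [0, 0, 0]},
  ],
)

```text
time_s: 4.05
ee_pos: [0.5644, 0.235, 0.0648]
eef_rot: [180.0, -0.0, 96.0]
contact_force: [-0.2, 0.4, 1.4]
opening: 0.0006
gripper_force: 0.0
```

servo_tool(
  motion=[
    {"claw": 0, "linear": [0, 0, 0.1], "twist": [0, 0, 0]},
    {"claw": 0, "linear": [0, 0, 0.1], "twist": [0, 0, 0]},
    {"claw": 0, "linear": [0, 0, 0], "twist": [0, 0, 0]},
  ],
)

```text
time_s: 4.35
ee_pos: [0.5648, 0.2349, 0.0633]
eef_rot: [179.9, -0.0, 96.0]
contact_force: [-0.9, -0.7, 3.9]
opening: 0.0004
gripper_force: 2.0
```

servo_tool(
  motion=[
    {"claw": 0, "linear": [0, 0, 0.1], "twist": [0, 0, 0]},
    {"claw": 0, "linear": [0, 0, 0], "twist": [0, 0, 0]},
  ],
)

```text
time_s: 4.55
ee_pos: [0.5653, 0.235, 0.0633]
eef_rot: [179.9, -0.0, 96.0]
contact_force: [-2.3, -0.3, 8.4]
opening: 0.0003
gripper_force: 4.1
```

servo_tool(
  motion=[
    {"claw": 0, "linear": [-0.1, 0, 0.05], "twist": [0, 0, 0]},
    {"claw": 0, "linear": [-0.3, 0, 0], "twist": [0, 0, 0]},
    {"claw": 0, "linear": [-0.4, 0, 0], "twist": [0, 0, 0]},
    {"claw": 0, "linear": [-0.4, 0, 0], "twist": [0, 0, 0]},
    {"claw": 0, "linear": [-0.4, 0, 0], "twist": [0, 0, 0]},
    {"claw": 0, "linear": [-0.4, 0, 0], "twist": [0, 0, 0]},
    {"claw": 0, "linear": [0, 0, 0], "twist": [0, 0, 0]},
  ],
)

```text
time_s: 5.25
ee_pos: [0.5684, 0.2151, 0.0633]
eef_rot: [179.7, -0.0, 95.9]
contact_force: [0.2, 0.6, 8.5]
opening: 0.0004
gripper_force: 4.1
```

```bash
cat > bd.py <<'E'
from h import *
s=sense();camera("wrist")
y=np.radians(5.8);c=np.array([.604,.2309]);Rm=np.array([[np.cos(y),-np.sin(y)],[np.sin(y),np.cos(y)]])
print(s["time_s"],s["ee_pos"].round(4),"tcp slab",(Rm.T@(s["ee_pos"][:2]-c)).round(4))
for d in silhouettes("wrist","board"):
    P=np.array([at("wrist",(q[1],q[0]),.063,s)[:2] for q in np.argwhere(d["mask"])[::5]])
    Q=(P-c)@Rm
    print(round(d["p"],2),np.round(d["pixel"]),"x",np.percentile(Q[:,0],[1,99]).round(4),"ymax,min",np.percentile(Q[:,1],[99.5,.5]).round(4))
E
python3 bd.py
```

```text
5.25 [0.5684 0.2151 0.0633] tcp slab [-0.037  -0.0121]
0.96 [322. 243.] x [-0.065  -0.0068] ymax,min [ 0.0422 -0.0972]Traceback (most recent call last):
  File "bd.py", line 6, in <module>
    P=np.array([at("wrist",(q[1],q[0]),.063,s)[:2] for q in np.argwhere(d["mask"])[::5]])
                ~~^^^^^^^^^^^^^^^^^^^^^^^^^^^^
  File "h.py", line 14, in at
    p,d=ray(cam,px,st); return p+d*(z-p[2])/d[2]
        ~~~^^^^^^^^^^^
  File "h.py", line 5, in ray
    c=get_calibration(cam)
ValueError: time passes only in moves, steps and waits
```

The board follows the fingers: its left end went from y +62 to +42 mm. I'll slide it another 45 mm and then lift off.

servo_tool(
  motion=[
    {"claw": 0, "linear": [-0.2, 0, 0], "twist": [0, 0, 0]},
    {"claw": 0, "linear": [-0.4, 0, 0], "twist": [0, 0, 0]},
    {"claw": 0, "linear": [-0.4, 0, 0], "twist": [0, 0, 0]},
    {"claw": 0, "linear": [-0.4, 0, 0], "twist": [0, 0, 0]},
    {"claw": 0, "linear": [-0.4, 0, 0], "twist": [0, 0, 0]},
    {"claw": 0, "linear": [-0.4, 0, 0], "twist": [0, 0, 0]},
    {"claw": 0, "linear": [-0.4, 0, 0], "twist": [0, 0, 0]},
    {"claw": 0, "linear": [-0.4, 0, 0], "twist": [0, 0, 0]},
    {"claw": 0, "linear": [-0.4, 0, 0], "twist": [0, 0, 0]},
    {"claw": 0, "linear": [-0.4, 0, 0], "twist": [0, 0, 0]},
    {"claw": 0, "linear": [-0.4, 0, 0], "twist": [0, 0, 0]},
    {"claw": 0, "linear": [-0.2, 0, 0], "twist": [0, 0, 0]},
    {"claw": 0, "linear": [0, 0, 0], "twist": [0, 0, 0]},
    {"claw": 0, "linear": [0, 0, 0], "twist": [0, 0, 0]},
    {"claw": 0, "linear": [0, 0, -0.3], "twist": [0, 0, 0]},
    {"claw": 0, "linear": [0, 0, -1], "twist": [0, 0, 0]},
    {"claw": 0, "linear": [0, 0, -2], "twist": [0, 0, 0]},
    {"claw": 0, "linear": [0, 0, -2], "twist": [0, 0, 0]},
    {"claw": 0, "linear": [0, 0, 0], "twist": [0, 0, 0]},
    {"claw": 0, "linear": [0, 0, 0], "twist": [0, 0, 0]},
  ],
)

```text
time_s: 7.35
ee_pos: [0.5708, 0.1711, 0.1139]
eef_rot: [180.0, 0.0, 96.0]
contact_force: [0.4, -0.0, -0.4]
opening: 0.0003
gripper_force: 0.0
```

```bash
sed -i 's/^    P=/    if d["p"]<.4 or d["mask"].sum()<50: continue\n    P=/' bd.py; python3 bd.py; python3 -c "
from h import *
cv2.imwrite('pics/w2.png',camera('wrist'))"
```

```text
7.35 [0.5708 0.1711 0.1139] tcp slab [-0.0391 -0.0561]
0.66 [324. 236.] x [-0.0653 -0.0069] ymax,min [-0.0019 -0.0946]
0.63 [ 4. 57.] x [-0.3077 -0.2799] ymax,min [0.139  0.0948]
```

View pics/w2.png

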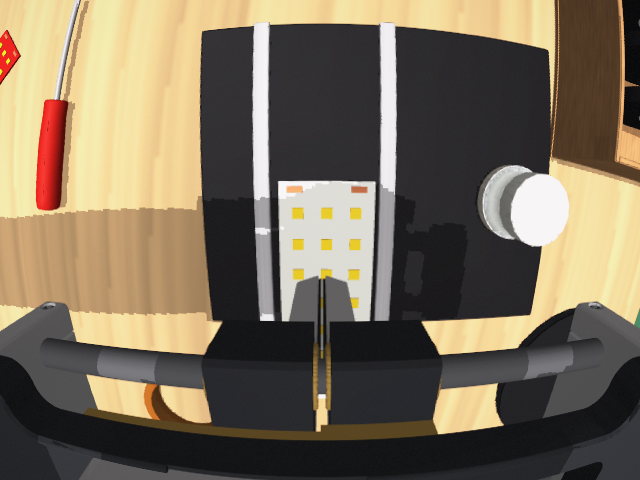

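The board's left edge is at (278–375,182), about y -2 mm in the slab frame, so it overhangs about 62 mm on the right. The jar is untouched. Next is the grasp at y = -122 mm in the slab frame.

servo_tool(
  motion=[
    {"claw": 9.4, "linear": [-1.7, 0.3, 0], "twist": [0, 0, 0]},
    {"claw": 9.4, "linear": [-2, 0, 0], "twist": [0, 0, 0]},
    {"claw": 9.4, "linear": [-2, 0, 0], "twist": [0, 0, 0]},
    {"claw": 9.4, "linear": [-0.9, 0, 0], "twist": [0, 0, 0]},
    {"claw": 9.4, "linear": [0, 0, 1], "twist": [0, 0, 0]},
    {"claw": 9.4, "linear": [0, 0, 1], "twist": [0, 0, 0]},
    {"claw": 9.4, "linear": [0, 0, 1], "twist": [0, 0, 0]},
    {"claw": 9.4, "linear": [0, 0, 0], "twist": [0, 0, 0]},
    {"claw": 9.4, "linear": [0, 0, 0], "twist": [0, 0, 0]},
  ],
)

```text
time_s: 8.4
ee_pos: [0.5803, 0.1063, 0.0833]
eef_rot: [-179.9, -0.0, 96.0]
contact_force: [0.3, 0.4, 0.6]
opening: 0.0689
gripper_force: 0.0
```

```bash
python3 bd.py; python3 -c "
from h import *
cv2.imwrite('pics/w3.png',camera('wrist'))"
```

```text
8.4 [0.5803 0.1063 0.0833] tcp slab [-0.0362 -0.1216]Traceback (most recent call last):
  File "bd.py", line 7, in <module>
    P=np.array([at("wrist",(q[1],q[0]),.063,s)[:2] for q in np.argwhere(d["mask"])[::5]])
                ~~^^^^^^^^^^^^^^^^^^^^^^^^^^^^
  File "h.py", line 14, in at
    p,d=ray(cam,px,st); return p+d*(z-p[2])/d[2]
        ~~~^^^^^^^^^^^
  File "h.py", line 5, in ray
    c=get_calibration(cam)
ValueError: time passes only in moves, steps and waits
```

View pics/w3.png

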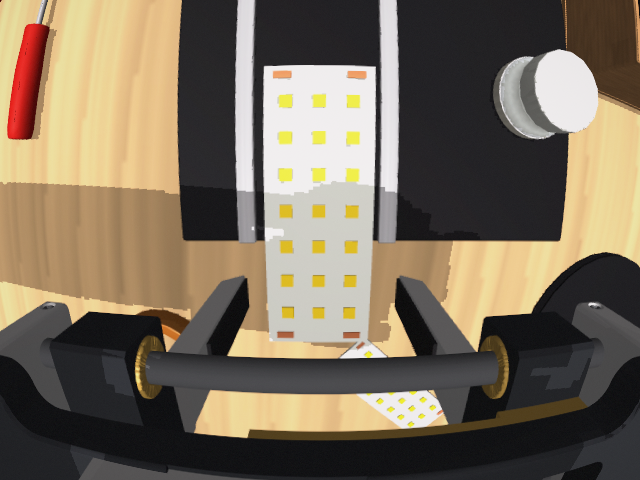

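The fingers at (248,285) and (395,285) straddle the board's overhanging end, columns 270–370. It's centred and square. I'll let them open fully, descend and grip.

servo_tool(
  grip_force=40,
  motion=[
    {"claw": 9.4, "linear": [0, 0, 0], "twist": [0, 0, 0]},
    {"claw": 9.4, "linear": [0, 0, 0], "twist": [0, 0, 0]},
    {"claw": 9.4, "linear": [0, 0, 0], "twist": [0, 0, 0]},
    {"claw": 9.4, "linear": [0, 0, 1], "twist": [0, 0, 0]},
    {"claw": 9.4, "linear": [0, 0, 1], "twist": [0, 0, 0]},
    {"claw": 9.4, "linear": [0, 0, 1], "twist": [0, 0, 0]},
    {"claw": 9.4, "linear": [0, 0, 0.9], "twist": [0, 0, 0]},
    {"claw": 9.4, "linear": [0, 0, 0], "twist": [0, 0, 0]},
    {"claw": 9.4, "linear": [0, 0, 0], "twist": [0, 0, 0]},
  ],
)

```text
time_s: 9.45
ee_pos: [0.5806, 0.1058, 0.0446]
eef_rot: [-180.0, -0.0, 96.0]
contact_force: [-0.5, 0.3, 0.1]
opening: 0.0939
gripper_force: 0.0
```

servo_tool(
  grip_force=40,
  motion=[
    {"claw": 5.5, "linear": [0, 0, 0], "twist": [0, 0, 0]},
    {"claw": 5.5, "linear": [0, 0, 0], "twist": [0, 0, 0]},
    {"claw": 5.5, "linear": [0, 0, 0], "twist": [0, 0, 0]},
    {"claw": 5.5, "linear": [0, 0, 0], "twist": [0, 0, 0]},
    {"claw": 5.5, "linear": [0, 0, 0], "twist": [0, 0, 0]},
    {"claw": 5.5, "linear": [0, 0, 0], "twist": [0, 0, 0]},
    {"claw": 5.5, "linear": [0, 0, 0], "twist": [0, 0, 0]},
    {"claw": 5.5, "linear": [0, 0, 0], "twist": [0, 0, 0]},
    {"claw": 5.5, "linear": [0, 0, 0], "twist": [0, 0, 0]},
  ],
)

```text
time_s: 10.35
ee_pos: [0.5808, 0.1058, 0.0451]
eef_rot: [180.0, 0.0, 96.0]
contact_force: [-0.7, -0.3, 0.3]
opening: 0.0587
gripper_force: 40.0
```

Gripped at 59 mm with 40 N. I'll lift slowly and look.

servo_tool(
  motion=[
    {"claw": 5, "linear": [0, 0, -0.2], "twist": [0, 0, 0]},
    {"claw": 5, "linear": [0, 0, -0.4], "twist": [0, 0, 0]},
    {"claw": 5, "linear": [0, 0, -0.7], "twist": [0, 0, 0]},
    {"claw": 5, "linear": [0, 0, -1], "twist": [0, 0, 0]},
    {"claw": 5, "linear": [0, 0, -1], "twist": [0, 0, 0]},
    {"claw": 5, "linear": [0, 0, -1], "twist": [0, 0, 0]},
    {"claw": 5, "linear": [0, 0, -1], "twist": [0, 0, 0]},
    {"claw": 5, "linear": [0, 0, -0.7], "twist": [0, 0, 0]},
    {"claw": 5, "linear": [0, 0, 0], "twist": [0, 0, 0]},
    {"claw": 5, "linear": [0, 0, 0], "twist": [0, 0, 0]},
    {"claw": 5, "linear": [0, 0, 0], "twist": [0, 0, 0]},
  ],
)

```text
time_s: 11.45
ee_pos: [0.5802, 0.1058, 0.1043]
eef_rot: [-179.9, -0.0, 96.0]
contact_force: [-1.0, -0.3, 0.2]
opening: 0.0588
gripper_force: 40.0
```

Run:
```python
from h import *
s=sense();a=camera("wrist");b=camera("side");print(s["ee_pos"],s["opening"],s["gripper_force"],s["wrist_torque"])
cv2.imwrite("pics/l1.png",np.hstack([cv2.resize(a[0:420,140:540],(400,420)),cv2.resize(b[90:300,200:400],(400,420),interpolation=cv2.INTER_CUBIC)]))
```

```text
[0.5802484  0.10579728 0.10431733] 0.05876768728286453 39.984469413757324 [-0.06280437  0.04673099 -0.02662214]
```

View pics/l1.png

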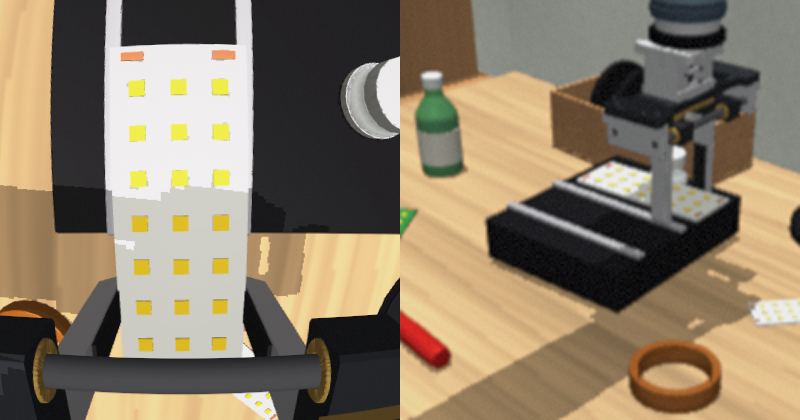

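The board is lifted, held by its right end, and looks level in both views; I'll estimate tilt and offset from its corners.

Run:
```python
from h import *
from scipy.optimize import brentq
st={"ee_pos":[.58025,.1058,.10432],"eef_rot":[180,0,95.95]}
y=np.radians(5.95);Rm=np.array([[np.cos(y),-np.sin(y)],[np.sin(y),np.cos(y)]])
for l,r,w in[((248,45),(391,44),.06),((257,235),(386,233),.06)]:
    f=lambda z:np.linalg.norm(at("wrist",l,z,st)-at("wrist",r,z,st))-w
    z=brentq(f,.0,.16);print("z",z)
    for zz in(z,.123):print([(Rm.T@(at("wrist",p,zz,st)[:2]-np.array(st["ee_pos"][:2]))).round(4) for p in(l,r)])
```

```text
z 0.12788560905010987
[array([-0.0296,  0.1188]), array([0.0304, 0.1192])]
[array([-0.0306,  0.1203]), array([0.0313, 0.1207])]
z 0.11562489519845681
[array([-0.0288,  0.034 ]), array([0.0312, 0.0349])]
[array([-0.0275,  0.0356]), array([0.0299, 0.0365])]
```

Level, square and centred: the board's centre is 40 mm along tool x from the TCP. Now I lift, turn by -13.25° and carry it over the stand.

servo_tool(
  motion=[
    {"claw": 5, "linear": [0, 0, -0.8], "twist": [0, 0, 0]},
    {"claw": 5, "linear": [0, 0, -1.6], "twist": [0, 0, 0]},
    {"claw": 5, "linear": [0, 0, -1.1], "twist": [0, 0, 0]},
    {"claw": 5, "linear": [0, 0, 0], "twist": [0, 0, 0.041]},
    {"claw": 5, "linear": [0, 0, 0], "twist": [0, 0, 0.07]},
    {"claw": 5, "linear": [0, 0, 0], "twist": [0, 0, 0.07]},
    {"claw": 5, "linear": [0, 0, 0], "twist": [0, 0, 0.05]},
    {"claw": 5, "linear": [-1, 0.2, 0], "twist": [0, 0, 0]},
    {"claw": 5, "linear": [-2, 0.3, 0], "twist": [0, 0, 0]},
    {"claw": 5, "linear": [-3, 0.4, 0], "twist": [0, 0, 0]},
    {"claw": 5, "linear": [-3, 0.4, 0], "twist": [0, 0, 0]},
    {"claw": 5, "linear": [-3, 0.4, 0], "twist": [0, 0, 0]},
    {"claw": 5, "linear": [-3, 0.4, 0], "twist": [0, 0, 0]},
    {"claw": 5, "linear": [-3, 0.4, 0], "twist": [0, 0, 0]},
    {"claw": 5, "linear": [-3, 0.4, 0], "twist": [0, 0, 0]},
    {"claw": 5, "linear": [-3, 0.4, 0], "twist": [0, 0, 0]},
    {"claw": 5, "linear": [-2, 0.3, 0], "twist": [0, 0, 0]},
    {"claw": 5, "linear": [-1, 0.1, 0], "twist": [0, 0, 0]},
    {"claw": 5, "linear": [0, 0, 0], "twist": [0, 0, 0]},
    {"claw": 5, "linear": [0, 0, 0], "twist": [0, 0, 0]},
  ],
)

```text
time_s: 13.55
ee_pos: [0.5832, -0.1663, 0.1402]
eef_rot: [180.0, -0.0, 82.8]
contact_force: [0.7, 0.1, -0.3]
opening: 0.0587
gripper_force: 40.0
```

Run:
```python
from h import *
s=sense();a=camera("wrist");print(s["ee_pos"],s["eef_rot"],s["opening"],s["joint_positions"].round(1))
cv2.imwrite("pics/w4.png",a)
```

```text
[ 0.58318727 -0.16629807  0.14015739] [ 1.79997303e+02 -1.78170939e-02  8.27511529e+01] 0.05868834463064542 [-26.6  12.1  98.7   0.   69.2 -19.4]
```

View pics/w4.png

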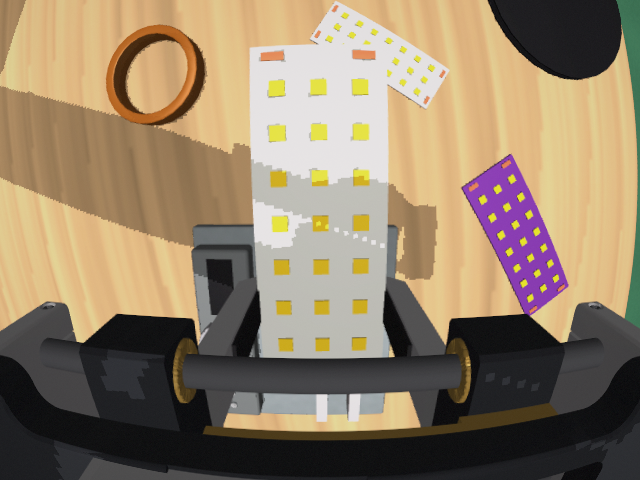

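The stand's base left edge shows corners at (193,226) and (397,226), and the rail right ends are at (322,410) and (353,410). The carry stopped short because rows were clipped. I'll work out the remainder.

Run:
```python
from fit import *
st={"ee_pos":[.58319,-.1663,.14016],"eef_rot":[180,0,82.75]}
s=fit([(-.13,.1,.012),(.05,.1,.012)],[(193,226),(397,226)],"wrist",st,(.58,-.25,-.12));print(s[0][:2],np.degrees(s[0][2]),s[1])
a=np.radians(82.75);tx=np.array([np.cos(a),np.sin(a)]);ty=np.array([np.sin(a),-np.cos(a)])
for c in([.5838,-.2558],s[0][:2]):
    d=np.array(c)-.040*tx-st["ee_pos"][:2];print("move x,y cm",d@tx*100,d@ty*100)
q=[at("wrist",p,.045,st)[:2] for p in((322,416),(353,416))];print("rail ends mid tool",[((v-st["ee_pos"][:2])@tx,(v-st["ee_pos"][:2])@ty) for v in q])
```

```text
[ 0.58865402 -0.25656227] -7.3783944645380375 [[0.0016, 0.0002], [0.0016, 0.0002]]
move x,y cm -12.870746162516165 1.1899930756961397
move x,y cm -12.885106216279867 1.6811344175094551
rail ends mid tool [(np.float64(-0.16211675218900584), np.float64(0.0015835952300135019)), (np.float64(-0.16261872432246136), np.float64(0.03063726711472439))]
```

servo_tool(
  motion=[
    {"claw": 5, "linear": [-0.9, 0.1, 0], "twist": [0, 0, 0]},
    {"claw": 5, "linear": [-2, 0.3, 0], "twist": [0, 0, 0]},
    {"claw": 5, "linear": [-2, 0.3, 0], "twist": [0, 0, 0]},
    {"claw": 5, "linear": [-2, 0.2, 0], "twist": [0, 0, 0]},
    {"claw": 5, "linear": [-2, 0.2, 0], "twist": [0, 0, 0]},
    {"claw": 5, "linear": [-2, 0.2, 0], "twist": [0, 0, 0]},
    {"claw": 5, "linear": [-1.4, 0.2, 0], "twist": [0, 0, 0]},
    {"claw": 5, "linear": [-0.6, 0, 0], "twist": [0, 0, 0]},
    {"claw": 5, "linear": [0, 0, 1], "twist": [0, 0, 0]},
    {"claw": 5, "linear": [0, 0, 2], "twist": [0, 0, 0]},
    {"claw": 5, "linear": [0, 0, 2], "twist": [0, 0, 0]},
    {"claw": 5, "linear": [0, 0, 2], "twist": [0, 0, 0]},
    {"claw": 5, "linear": [0, 0, 1], "twist": [0, 0, 0]},
    {"claw": 5, "linear": [0, 0, 0.5], "twist": [0, 0, 0]},
    {"claw": 5, "linear": [0, 0, 0], "twist": [0, 0, 0]},
    {"claw": 5, "linear": [0, 0, 0], "twist": [0, 0, 0]},
  ],
)

```text
time_s: 15.2
ee_pos: [0.5824, -0.2968, 0.0559]
eef_rot: [179.9, 0.0, 82.7]
contact_force: [0.2, -0.6, -1.0]
opening: 0.0589
gripper_force: 40.0
```

Run:
```python
from h import *
s=sense();a=camera("wrist");b=camera("side");print(s["ee_pos"],s["eef_rot"],s["opening"],s["contact_force"])
cv2.imwrite("pics/p1.png",np.hstack([cv2.resize(a[0:420,140:540],(400,420)),cv2.resize(b[220:388,400:560],(400,420),interpolation=cv2.INTER_CUBIC)]))
```

```text
[ 0.58238037 -0.29681584  0.05589703] [1.79924123e+02 4.23671810e-02 8.27390324e+01] 0.05889574639254853 [ 0.16472482 -0.56788576 -1.01809038]
```

View pics/p1.png

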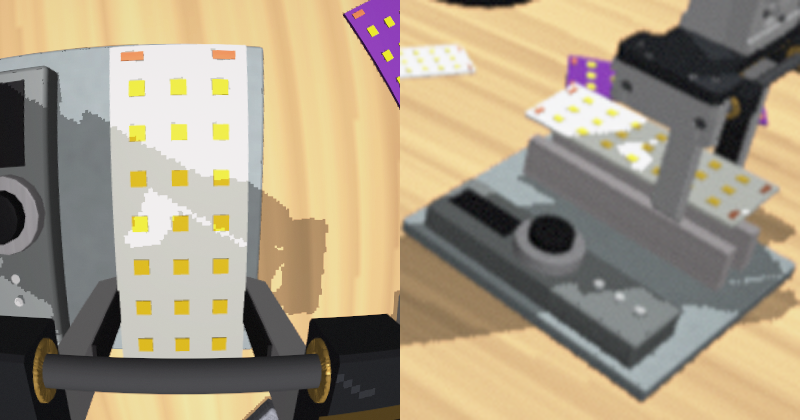

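The board hovers above the rails, parallel to them, with the base's back-left corner at crop (263,48). I'll check the remaining offset with that corner and the button at (8,215).

Run:
```python
from h import *
st={"ee_pos":[.58238,-.29682,.0559],"eef_rot":[179.92,0.04,82.74]}
a=np.radians(82.74);tx=np.array([np.cos(a),np.sin(a)]);ty=np.array([np.sin(a),-np.cos(a)])
f=lambda p,z:((lambda v:(round(v@tx*1000,1),round(v@ty*1000,1)))(at("wrist",p,z,st)[:2]-st["ee_pos"][:2]))
print("base corner along,across (want 140,50)",f((403,48),.012))
print("box back edge (across want -75)",f((197,67),.034))
print("board far corners (want 120,+-30)",f((248,45),.074),f((389,45),.074))
z=.045;v=at("wrist",(148,215),z,st);print("button",v,f((148,215),z))
```

```text
base corner along,across (want 140,50) (np.float64(138.2), np.float64(50.3))
box back edge (across want -75) (np.float64(122.6), np.float64(-67.8))
board far corners (want 120,+-30) (np.float64(120.8), np.float64(-30.9)) (np.float64(120.6), np.float64(30.3))
button [ 0.49300012 -0.24403713  0.045     ] (np.float64(41.1), np.float64(-95.3))
```

Offsets are under 2–3 mm, so I'll lower it.

servo_tool(
  motion=[
    {"claw": 5, "linear": [0, 0, 0.8], "twist": [0, 0, 0]},
    {"claw": 5, "linear": [0, 0, 0.8], "twist": [0, 0, 0]},
    {"claw": 5, "linear": [0, 0, 0.5], "twist": [0, 0, 0]},
    {"claw": 5, "linear": [0, 0, 0.2], "twist": [0, 0, 0]},
    {"claw": 5, "linear": [0, 0, 0.2], "twist": [0, 0, 0]},
    {"claw": 5, "linear": [0, 0, 0], "twist": [0, 0, 0]},
    {"claw": 5, "linear": [0, 0, 0], "twist": [0, 0, 0]},
  ],
)

```text
time_s: 16.0
ee_pos: [0.582, -0.2968, 0.0302]
eef_rot: [180.0, 0.0, 82.7]
contact_force: [-0.0, 0.0, 0.5]
opening: 0.0587
gripper_force: 40.0
```

servo_tool(
  motion=[
    {"claw": 5, "linear": [0, 0, 0.1], "twist": [0, 0, 0]},
    {"claw": 5, "linear": [0, 0, 0], "twist": [0, 0, 0]},
    {"claw": 5, "linear": [0, 0, 0], "twist": [0, 0, 0]},
  ],
)

```text
time_s: 16.3
ee_pos: [0.5823, -0.2969, 0.0301]
eef_rot: [179.9, 0.0, 82.7]
contact_force: [-1.5, 0.9, 5.4]
opening: 0.0586
gripper_force: 40.0
```

Contact at 5.4 N. I'll release, pausing before the lift.

servo_tool(
  motion=[
    {"claw": 6.4, "linear": [0, 0, 0], "twist": [0, 0, 0]},
    {"claw": 7, "linear": [0, 0, 0], "twist": [0, 0, 0]},
    {"claw": 8, "linear": [0, 0, 0], "twist": [0, 0, 0]},
    {"claw": 9.2, "linear": [0, 0, 0], "twist": [0, 0, 0]},
    {"claw": 9.2, "linear": [0, 0, 0], "twist": [0, 0, 0]},
    {"claw": 9.2, "linear": [0, 0, 0], "twist": [0, 0, 0]},
    {"claw": 9.2, "linear": [0, 0, -1], "twist": [0, 0, 0]},
    {"claw": 9.2, "linear": [0, 0, -2], "twist": [0, 0, 0]},
    {"claw": 9.2, "linear": [0, 0, -3], "twist": [0, 0, 0]},
    {"claw": 9.2, "linear": [0, 0, -3], "twist": [0, 0, 0]},
    {"claw": 9.2, "linear": [0, 0, -2], "twist": [0, 0, 0]},
    {"claw": 0, "linear": [0, 0, 0], "twist": [0, 0, 0]},
    {"claw": 0, "linear": [0, 0, 0], "twist": [0, 0, 0]},
  ],
)

```text
time_s: 17.6
ee_pos: [0.5818, -0.2965, 0.1391]
eef_rot: [180.0, 0.0, 82.7]
contact_force: [-1.0, 0.4, -0.6]
opening: 0.0793
gripper_force: 0.0
```

Run:
```python
from h import *
s=sense();a=camera("wrist");b=camera("side");print(s["ee_pos"],s["eef_rot"],s["opening"])
for d in silhouettes("wrist","start_button")[:2]:print(d["p"],d["pixel"],at("wrist",d["pixel"],.045,s))
for d in silhouettes("side","start_button")[:2]:print(d["p"],d["pixel"],at("side",d["pixel"],.045,s))
cv2.imwrite("pics/r1.png",np.hstack([cv2.resize(a[0:420,100:500],(400,420)),cv2.resize(b[220:388,400:560],(400,420),interpolation=cv2.INTER_CUBIC)]))
```

```text
[ 0.58176019 -0.29654899  0.139118  ] [1.79975193e+02 1.69894043e-02 8.27267200e+01] 0.07934947271341501
0.87 [189.1, 197.8] [ 0.48706078 -0.24386634  0.045     ]
0.5 [460.7, 312.0] [ 0.49504077 -0.24188148  0.045     ]
```

View pics/r1.png

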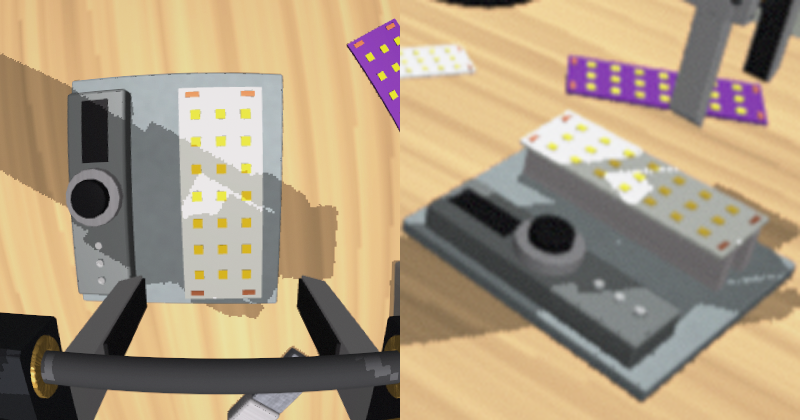

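The board lies flat on the rails and is released. The button is at crop (91,198), about wrist pixel (190,198). I'll check placement and triangulate the button.

Run:
```python
from fit import *
st={"ee_pos":[.58176,-.29655,.13912],"eef_rot":[179.975,0.017,82.727]}
W=lambda x,y:(x+100,y)
s=fit([(-.13,.1,.012),(.05,.1,.012),(.05,-.1,.012)],[W(72,81),W(283,74),W(277,302)],"wrist",st,(.58,-.25,-.12))
b=fit([(-.03,.08,.048),(.03,.08,.048),(.03,-.08,.048),(-.03,-.08,.048)],[W(178,88),W(262,87),W(264,299),W(184,300)],"wrist",st,(.58,-.25,-.12))
for q in(s,b):print(q[0][:2].round(4),np.degrees(q[0][2]).round(2),q[1])
y=s[0][2];Rm=np.array([[np.cos(y),-np.sin(y)],[np.sin(y),np.cos(y)]]);print("board in stand",Rm.T@(b[0][:2]-s[0][:2]))
R_=[ray("wrist",(190.5,198),st),ray("side",(460.7,312),st),ray("top",(530.6-.0-100,0) if 0 else (604/4-100+380-.4,260/4+170-.4),st)]
A=sum(np.eye(3)-np.outer(d,d)/(d@d) for p,d in R_);B=sum((np.eye(3)-np.outer(d,d)/(d@d))@p for p,d in R_)
P=np.linalg.solve(A,B);print("button",P,[np.linalg.norm(np.cross(P-p,d))/np.linalg.norm(d) for p,d in R_])
a=np.radians(82.73);v=P[:2]-st["ee_pos"][:2];print("move",v@[np.cos(a),np.sin(a)]*100,v@[np.sin(a),-np.cos(a)]*100)
```

```text
[ 0.5886 -0.2571] -7.37 [[0.001, 0.0009], [0.0005, 0.0008], [0.0005, 0.002]]
[ 0.5884 -0.2572] -6.23 [[0.0002, 0.0006], [0.0001, 0.0002], [0.0014, 0.0007], [0.0014, 0.0001]]
board in stand [-0.00021633 -0.00015098]
button [ 0.48822312 -0.24423733  0.04927884] [np.float64(0.0015129790325700031), np.float64(0.0012965832138248138), np.float64(0.0023007267832693213)]
move 4.005547131149003 -9.940484475466492
```

The board is within 1 mm and 1.2° of the nest. The button is at about (0.488, -0.244) with its top at about 0.049, so I close the fingers and go above it.

servo_tool(
  motion=[
    {"claw": 0, "linear": [1, -2, 0], "twist": [0, 0, 0]},
    {"claw": 0, "linear": [1, -2.7, 0], "twist": [0, 0, 0]},
    {"claw": 0, "linear": [1, -2.7, 0], "twist": [0, 0, 0]},
    {"claw": 0, "linear": [1, -2.5, 0], "twist": [0, 0, 0]},
    {"claw": 0, "linear": [0, 0, 0], "twist": [0, 0, 0]},
    {"claw": 0, "linear": [0, 0, 0], "twist": [0, 0, 0]},
    {"claw": 0, "linear": [0, 0, 2], "twist": [0, 0, 0]},
    {"claw": 0, "linear": [0, 0, 2], "twist": [0, 0, 0]},
    {"claw": 0, "linear": [0, 0, 2], "twist": [0, 0, 0]},
    {"claw": 0, "linear": [0, 0, 1.5], "twist": [0, 0, 0]},
    {"claw": 0, "linear": [0, 0, 0.5], "twist": [0, 0, 0]},
    {"claw": 0, "linear": [0, 0, 0], "twist": [0, 0, 0]},
    {"claw": 0, "linear": [0, 0, 0], "twist": [0, 0, 0]},
  ],
)

```text
time_s: 19.1
ee_pos: [0.4894, -0.2449, 0.0597]
eef_rot: [179.9, 0.0, 82.7]
contact_force: [-0.1, 0.9, -0.1]
opening: 0.0004
gripper_force: 0.0
```

servo_tool(
  motion=[
    {"claw": 0, "linear": [0, 0, 0.4], "twist": [0, 0, 0]},
    {"claw": 0, "linear": [0, 0, 0.4], "twist": [0, 0, 0]},
    {"claw": 0, "linear": [0, 0, 0.3], "twist": [0, 0, 0]},
    {"claw": 0, "linear": [0, 0, 0], "twist": [0, 0, 0]},
    {"claw": 0, "linear": [0, 0, 0], "twist": [0, 0, 0]},
  ],
)

```text
time_s: 19.6
ee_pos: [0.4899, -0.2453, 0.0501]
eef_rot: [179.9, 0.1, 82.7]
contact_force: [-1.3, 1.4, 10.6]
opening: 0.0003
gripper_force: 5.6
```

10.6 N at z = 0.050 could be the button's end stop or the housing. I'll raise and press in steps to see the spring curve.

servo_tool(
  motion=[
    {"claw": 0, "linear": [0, 0, -0.4], "twist": [0, 0, 0]},
    {"claw": 0, "linear": [0, 0, 0], "twist": [0, 0, 0]},
    {"claw": 0, "linear": [0, 0, 0], "twist": [0, 0, 0]},
  ],
)

```text
time_s: 19.9
ee_pos: [0.4894, -0.245, 0.0526]
eef_rot: [179.9, 0.1, 82.7]
contact_force: [2.2, -1.1, 3.6]
opening: 0.0005
gripper_force: 1.7
```

servo_tool(
  motion=[
    {"claw": 0, "linear": [0, 0, -0.2], "twist": [0, 0, 0]},
    {"claw": 0, "linear": [0, 0, 0], "twist": [0, 0, 0]},
    {"claw": 0, "linear": [0, 0, 0], "twist": [0, 0, 0]},
  ],
)

```text
time_s: 20.2
ee_pos: [0.4885, -0.2443, 0.0538]
eef_rot: [-180.0, 0.0, 82.7]
contact_force: [1.5, -1.7, 2.0]
opening: 0.0005
gripper_force: 1.4
```

servo_tool(
  motion=[
    {"claw": 0, "linear": [0, 0, -0.2], "twist": [0, 0, 0]},
    {"claw": 0, "linear": [0, 0, 0], "twist": [0, 0, 0]},
    {"claw": 0, "linear": [0, 0, 0], "twist": [0, 0, 0]},
  ],
)

```text
time_s: 20.5
ee_pos: [0.4882, -0.2441, 0.0556]
eef_rot: [-179.9, -0.0, 82.7]
contact_force: [0.9, -0.6, 1.7]
opening: 0.0004
gripper_force: 0.9
```

The spring travel is clear: about 1.7 N at 0.0556, and the stop at 0.050 with 10.6 N. So the button went fully down. I'll press once more for certainty, then retreat and verify.

servo_tool(
  motion=[
    {"claw": 0, "linear": [0, 0, 0.4], "twist": [0, 0, 0]},
    {"claw": 0, "linear": [0, 0, 0.4], "twist": [0, 0, 0]},
    {"claw": 0, "linear": [0, 0, 0.1], "twist": [0, 0, 0]},
    {"claw": 0, "linear": [0, 0, 0], "twist": [0, 0, 0]},
    {"claw": 0, "linear": [0, 0, 0], "twist": [0, 0, 0]},
  ],
)

```text
time_s: 21.0
ee_pos: [0.4885, -0.2443, 0.0498]
eef_rot: [-179.9, -0.0, 82.8]
contact_force: [-8.7, 5.4, 25.2]
opening: 0.0005
gripper_force: 12.9
```

servo_tool(
  motion=[
    {"claw": 0, "linear": [0, 0, -1], "twist": [0, 0, 0]},
    {"claw": 0, "linear": [0, 0, -2], "twist": [0, 0, 0]},
    {"claw": 0, "linear": [0, 0, -3], "twist": [0, 0, 0]},
    {"claw": 0, "linear": [0, 0, -3], "twist": [0, 0, 0]},
    {"claw": 0, "linear": [0, 0, 0], "twist": [0, 0, 0]},
    {"claw": 0, "linear": [0, 0, 0], "twist": [0, 0, 0]},
    {"claw": 0, "linear": [0, 0, 0], "twist": [0, 0, 0]},
  ],
)

```text
time_s: 21.7
ee_pos: [0.4875, -0.2434, 0.1348]
eef_rot: [-179.8, -0.1, 82.7]
contact_force: [-0.2, -0.8, -0.4]
opening: 0.0006
gripper_force: 0.0
```

Run:
```python
from h import *
s=sense();b=camera("side");print(s["ee_pos"],s["contact_force"])
for l in("board","tape_roll","paste_jar","start_button"):
    for d in silhouettes("side",l)[:5]:print(l,round(d["p"],2),d["pixel"])
cv2.imwrite("pics/f.png",b)
o=cv2.imread("pics/r1.png")[:,400:]
n=cv2.resize(b[220:388,400:560],(400,420),interpolation=cv2.INTER_CUBIC)
cv2.imwrite("pics/f2.png",np.hstack([o,n]))
```

```text
[ 0.48746985 -0.24342342  0.13480219] [-0.2412042  -0.81969022 -0.4188567 ]
board 0.81 [402.9, 241.6]
board 0.69 [515.5, 256.9]
board 0.65 [131.5, 272.6]
board 0.64 [183.8, 210.5]
board 0.61 [497.1, 293.8]
tape_roll 0.89 [337.1, 283.5]
paste_jar 0.56 [331.2, 175.7]
start_button 0.5 [458.0, 310.9]
```

View pics/f2.png

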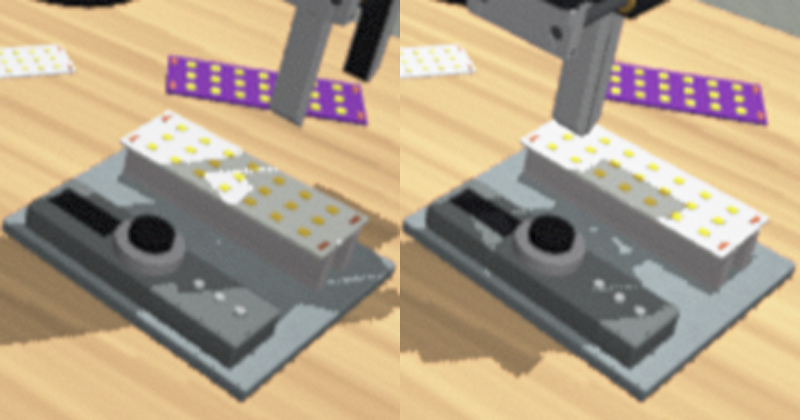

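The board hasn't moved on the rails, the button is up again, and the jar and tape are where they started. Handing in.

```bash
python3 -c "
from cell import job_done
print(job_done())"
```

```text
the job is handed in; nothing more can be done
None
```

The board was slid out, picked up and laid flat on the stand's rails, measured within about 1 mm and 1.2° of centred and square; the start button was then pressed fully down and came back up, the jar and tape roll stayed in place, and the job was handed in at about 22 s (no verdict was returned).

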